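# Load and tighten the edge press

### The arm

A 6-joint arm with a two-finger parallel gripper is mounted at the origin on the work surface. World frame = base frame: x ahead of the robot, y to its left, z up, the work surface at z = 0. Lengths are in m, angles in rad, forces in N, time in s.
With the tool pointing down it reaches from about 0.35 to 0.775 m from the base axis. Payload 7.3 kg.
Tool frame: the origin (TCP) lies on the mounting face of the last link; the fingertips stand 178 mm ahead of it and the grasp point (between the pads) lies 159 mm ahead of it (robot.grip_depth is the distance from the TCP to the grasp point, in m); z points along the fingers, y is the line along which they close (so a half turn about z gives the same grasp; the last joint's range is limited). The gripper opens to 92 mm and grips with 3 to 60 N. Pads are 19 mm wide; open, the fingers measure 130 mm over their backs; the gripper's body (75 mm by 190 mm) begins 47 mm behind the grasp point.
Start: joints at [1.087, 0.342, 1.524, -0, 1.275, -0.146], TCP at [0.174, 0.495, 0.405] pointing down, gripper open.
Joint ranges: [-2.53, 2.53], [-0.77, 2.02], [0.04, 2.7], [-1, 4.14], [0.28, 2.66], [-3.11, 3.11]. Speed limits (rad/s): [2.57, 2.57, 3.14, 3.14, 3.14, 3.14].

### API

Orientations are given as [roll, pitch, yaw] about the fixed x, y, z axes, in that order (R = Rz(yaw) Ry(pitch) Rx(roll)).
In Python, from cell import observe, cams, robot, models gives the robot as it stands.
- The arm moves only by the shell command python3 -m jog 'ROWS' [FORCE]. ROWS is JSON, a list of rows, each a list of 3 entries, a list of its own where there are three numbers: the shift along the tool's x, y, z each as a share of 0.4 m, from -1 to 1, then the turn about the tool's z as a share of pi rad, from -1 to 1, then the closure, from 0 (fully open) to 1 (shut). In form: [[[x, y, z], turn, jaw], ...]. A call has 1 to 12 rows; each row is the pose to reach, as a shift and turn from the pose commanded when the call began, along the tool's axes at that moment, turning the shorter way round; what a row does not reach only later rows make up. A row lasts 1/8 s, in which the tool goes at most 62.5 mm and 10.7 degrees, less where a joint would pass 70% of its speed; a pose out of reach is approached as far as the arm can. A call with a number of a shift or a turn outside -1 to 1 is refused whole. A call with a gripper value outside its range is refused whole. The fingers move at their own pace and stop on an object; FORCE is the grip in N (left out, the last holds). Time passes only in rows, so rows that repeat a pose let the fingers close. It gives the time, the measured TCP pose, the force, the opening and the grip force at its end, in the units of the state.
- observe(): the state, without advancing time (a new reading comes with each control period).
- cams.read_camera(name): name is "side" or "top"; returns the picture (400x640x3 uint8, red, green, blue); there is no depth.
- cams.camera_model(name): a dict with "camera_matrix" (3x3 intrinsics, pixels), "k1" (the pictures are not rectified: a ray, as slopes to the right and down, at radius r is drawn at 1 + k1 r^2 times it, then the intrinsics apply), "pose" (4x4, takes a point from camera to world coordinates). Camera axes: x right, y down, z forward; pixel columns grow to the right and rows downward; lengths in m; the calibration is good to about 2 mm. A picture is of the moment at which its call begins. camera_model takes no time and is no camera call.
- robot.hand_in(): hands the job in; it is judged then, once.
Trained networks look in the newest picture that a camera, given by its name, has taken for a name from the list of things; names that differ only in an ending like _2 or _b are one class to them, and where a whole thing is asked for, a point or a joint stands for the part that bears it (a point fixed in the world has none). Each returns a list of dicts, best first, with "confidence" (0 to 1); they miss things now and then, are a little off and sometimes report something else, mostly with a low value. They report only what shows in the picture. A call takes as long as a camera call. They do not tell look-alikes from the thing itself.
- models.find_in(target, camera): "position" ([x, y, z] in m, in world coordinates, good to about 4 mm: the middle of the surface that is visible of it).
- models.pinpoint(target, camera): "position" ([x, y, z] in m, in world coordinates, good to about 4 mm: a listed point, or the origin of a listed thing).
The state is a dict: "time": time; "qpos": joint angles; "qvel": joint speeds; "joint_efforts": joint torques, N m; "tool_pos": TCP position; "tool_rot": TCP orientation; "contact_force": force on the tool from outside, world axes, zero at the start; "torque": the same for the moment, N m; "opening": finger opening in m; "grip_force": force on a finger pad.
Only numpy, scipy, OpenCV 4.12 (cv2) and the standard library are available. Lean on these libraries where they do the work, as an engineer would, in place of code of your own. Each camera call takes 0.05 s, during which the arm holds its last target. There are 200 camera calls.

### The job

Load the edge press with the glued board stack: swing the hold-down gate up and over so that it stays open by itself, push the stack straight back into the bed until it meets the back stop, and turn the crank clockwise - it travels along with its carriage - until the jaw holds the stack tight against the fence. Then tip the gate back down over the stack so that it is fully shut. Leave the glue bottle, the spray can and the pot where they stand.

Things in the scene. Friction and masses are not known exactly. Their poses are not given: they have to be found in the camera images.
- press: Edge press, fixed, on a white board base 12 mm thick; origin at its underside. Press axes, used in all entries (mm): x away from the robot's side, where the mouth of the bed is; y = feed direction, from carriage to fence; z up. Base: x -180 to 70 for y -55 to 135, x -65 to 65 for y -275 to -55. Axes of all the press's points at joint value 0 are the press axes.
- bed (a point): Point on the bed (base top, z 12) where the underside centre of the stack lies when home: press (0, 80, 12).
- fence (a point): Middle of the fence's face: press (0, 115, 37). Steel wall 15 mm thick, x -60 to 60, top at z 62. The jaw presses the stack against it.
- back_stop (a point): On the back stop's face: press (45, 60, 26). Low steel strip along y, y -30 to 115, 12 mm thick, top z 40. The stack's far end meets it.
- apron (a point): Point on the flat apron in front of the mouth: press (-120, 50, 12). The base runs level from the apron into the bed, so that the stack slides in between jaw and fence once the gate is up.
- stack: Glued stack of board, white and brown layers, 90 mm (own x) by 70 (y) by 50 high, about 0.25 kg, loose. Origin at the centre of its underside. Starts on the apron before the mouth, its centre at press x -132 to -113, y 35 to 65, turned up to 0.15 rad from the press x. Home: end against the back stop, pinched across its 70 mm.
- carriage (a joint): Carriage position (m), growing towards the fence. Geared to the crank: 18 mm per rad of crank, crank angle a = value / 0.018. Starts at 0 to 0.030; 0.090 when the jaw pinches the 70 mm stack on the fence; ends at 0.100. Hard to shove directly (over 15 N); the crank moves it easily and it stays where left.
- block_top (a point): Middle of the top of the aluminium carriage block (90 x 90 mm) under the crank: press (0, -165 + carriage, 58).
- jaw (a point): Centre of the steel jaw's pressing face, towards the fence: press (0, -45 + carriage, 36). Jaw 78 wide, z 14 to 58, always 120 mm ahead of the crank axis.
- crank_axis (a point): On the vertical crank axis at mid-height of the crank arm: press (0, -165 + carriage, 90). It travels with the carriage. Clockwise from above feeds towards the fence. Hub radius 16 mm up to z 80, 14 mm up to z 104.
- crank_grip (a point): In the black knob at the crank arm's end (24 mm diameter, z 86 to 126), 75 mm from the axis, z 106. Arm: steel bar 14 wide, z 84 to 96. At a = 0 it points to press -x; at a = 1.57 to press +y (clockwise from above). The arm's side, hub to knob, can be pushed round by a closed fingertip, or the knob gripped; about 0.3 Nm, 7 N at 45 mm.
- gate (a joint): Angle of the hold-down gate (rad): 0 shut, level over the bed; 2.0 fully open, leaning out past the fence. Hinge along press x at the fence. Balances at about 1.49: below it falls shut, above it falls open and stays; damped, it falls in a second or two. 0.28 kg.
- gate_frame (a point): Middle of the free edge of the gate, top face; shut at press (0, 20, 70). Aluminium frame with a window, x -60 to 60, y 15 to 120, 6 mm thick, underside 2 mm above the home stack. A lip along its -x edge (x -63 to -58, down to z 44 when shut) closes the mouth, and just clears the home stack.
- gate_handle (a point): Middle of the gate's black handle: bar 12 mm in diameter, 94 long along press x, on two posts 84 mm apart, its axis 39 mm above the frame's top face. Shut: press (0, 35, 109). It goes on a circle of 99 mm about the hinge, towards +z then +y, and can turn in the grip of fingers that point down.
- gate_hinge (a point): On the gate's hinge line: press (0, 125, 67).
- glue: Bystander: white glue bottle, blue cap, 64 mm diameter, 170 mm high; origin under its centre.
- spray: Bystander: spray can, 56 mm diameter, 150 mm high; origin under its centre.
- pot: Bystander: white plastic pot, 80 mm diameter, 60 mm high; origin under its centre.
Mind the look-alikes: they are no part of the job. Leave any black or orange look-alike of the stack alone.

How it is judged:
On the way, in this order (a step that is already met when the one before it is completed fails the run):
1. the gate stands open by itself, not touched (value of joint gate above 1.8 rad and contact force between the fingers and anything else below 0.1 N), for 0.3 s.
2. the stack is in the bed against the back stop (within 8 mm), the gate still open (value of joint gate above 1.8 rad and x of stack in the frame of bed above -0.008 m and y of stack in the frame of bed between -0.1 and 0.005 m and height (world z) of stack below 0.016 m), for 0.2 s.
3. the jaw, fed by the crank, holds the stack against the fence, the gate still open (value of joint carriage above 0.0865 m and x of stack in the frame of bed between -0.008 and 0.004 m and y of stack in the frame of bed between -0.004 and 0.004 m and angle between the x axis of stack and the x axis of bed, either way round below 0.06 rad and height (world z) of stack below 0.016 m and value of joint gate above 1.8 rad), for 0.2 s.
At the end, for the whole second after the job is handed in: The stack is at rest on the bed, square (within 0.06 rad), within 4 mm of the fence and 8 mm of the back stop; the jaw is closed on it within 3.5 mm (carriage above 0.0865 m); the gate is shut over it (below 0.06 rad); the bystanders stand where they were (within 30 mm) (value of joint carriage above 0.0865 m and x of stack in the frame of bed between -0.008 and 0.004 m and y of stack in the frame of bed between -0.004 and 0.004 m and angle between the x axis of stack and the x axis of bed, either way round below 0.06 rad and height (world z) of stack below 0.016 m and value of joint gate below 0.06 rad and linear speed of stack below 0.02 m/s); the robot touches nothing.
It fails at once if the glue is knocked or moved by more than 30 mm (distance of glue from where it was at the start of the episode above 0.03 m).
It fails at once if the spray is knocked or moved by more than 30 mm (distance of spray from where it was at the start of the episode above 0.03 m).
It fails at once if the pot is knocked or moved by more than 30 mm (distance of pot from where it was at the start of the episode above 0.03 m).
It also fails if it takes over 72 s, if anything falls off the work surface, if the arm or the gripper's body presses on something with over 40 N, if the wrist force passes 120 N, or if a joint passes its speed limit or range.

## Working session

There is one attempt and no reset: what is moved stays moved. The work goes in short steps, Python scripts to look and compute and a shell command to move; the robot and the scene stay as the last step left them, time stands still between calls to the robot, and variables do not carry over. Pictures are saved under pics/ and viewed, at most 10 in all, crops included, and the job is handed in when it is done.

```bash
ls; mkdir -p pics; python3 - <<'E'
from cell import observe,cams,robot,models
import cv2,numpy as np
s=observe();print(s['time'],s['tool_pos'],s['tool_rot'],s['opening'])
for c in('top','side'):
    im=cams.read_camera(c);cv2.imwrite(f'pics/a_{c}.png',im[:,:,::-1])
    m=cams.camera_model(c);print(c,np.round(m['pose'],3).tolist())
    for t in ['press','bed','fence','back_stop','apron','stack','jaw','block_top','crank_axis','crank_grip','gate_frame','gate_handle','gate_hinge','glue','spray','pot']:
        r=models.pinpoint(t,c)
        print(t,[(np.round(d['position'],3).tolist(),round(d['confidence'],2)) for d in r[:2]])
E
```

```text
pics
0.0 [0.17389677 0.49523079 0.40405393] [-3.14010100e+00 -2.64534235e-04  2.80377954e+00] 0.09160660531350319
top [[0.02, -0.991, 0.129, 0.324], [-1.0, -0.02, -0.003, 0.06], [0.006, -0.129, -0.992, 1.244], [0.0, 0.0, 0.0, 1.0]]
press [([0.588, 0.053, 0.001], 0.75), ([0.595, 0.184, 0.07], 0.32)]
bed [([0.596, 0.132, 0.009], 0.7)]
fence [([0.598, 0.172, 0.034], 0.71)]
back_stop [([0.638, 0.118, 0.029], 0.96)]
apron [([0.469, 0.111, 0.009], 0.92)]
stack [([0.69, 0.34, 0.0], 0.92), ([0.407, -0.086, 0.002], 0.78)]
jaw [([0.591, 0.028, 0.035], 0.56)]
block_top [([0.586, -0.09, 0.06], 0.85)]
crank_axis [([0.585, -0.086, 0.089], 0.64), ([0.464, 0.378, -0.0], 0.28)]
crank_grip [([0.543, -0.026, 0.103], 0.8)]
gate_frame [([0.598, 0.078, 0.072], 0.76)]
gate_handle [([0.594, 0.093, 0.107], 0.82)]
gate_hinge [([0.594, 0.182, 0.067], 0.6)]
glue [([0.562, 0.4, -0.002], 0.93), ([0.472, 0.111, 0.009], 0.4)]
spray [([0.46, 0.376, 0.001], 0.95)]
pot [([0.594, 0.094, 0.108], 0.43)]
side [[0.949, -0.219, 0.227, 0.165], [-0.314, -0.697, 0.644, -0.845], [0.017, -0.683, -0.73, 1.126], [0.0, 0.0, 0.0, 1.0]]
press [([0.591, 0.058, -0.003], 0.65)]
bed [([0.592, 0.138, 0.01], 0.77), ([0.597, 0.175, 0.036], 0.65)]
fence [([0.595, 0.175, 0.037], 0.78)]
back_stop [([0.636, 0.116, 0.027], 0.9), ([0.472, 0.096, 0.016], 0.69)]
apron [([0.475, 0.11, 0.012], 0.95)]
stack [([0.694, 0.342, 0.001], 0.96), ([0.263, 0.456, -0.002], 0.96)]
jaw [([0.593, 0.032, 0.04], 0.92), ([0.472, 0.11, 0.013], 0.45)]
block_top [([0.583, -0.092, 0.055], 0.97)]
crank_axis [([0.455, 0.38, 0.001], 0.25)]
crank_grip [([0.549, -0.024, 0.108], 0.62), ([0.586, -0.089, 0.092], 0.35)]
gate_frame [([0.594, 0.077, 0.066], 0.84)]
gate_handle [([0.595, 0.093, 0.109], 0.63)]
gate_hinge [([0.594, 0.184, 0.068], 0.95)]
glue [([0.562, 0.4, -0.001], 0.79), ([0.551, -0.023, 0.109], 0.59)]
spray [([0.457, 0.38, -0.001], 0.9)]
pot [([0.364, -0.344, 0.0], 0.7)]
```

View pics/a_top.png

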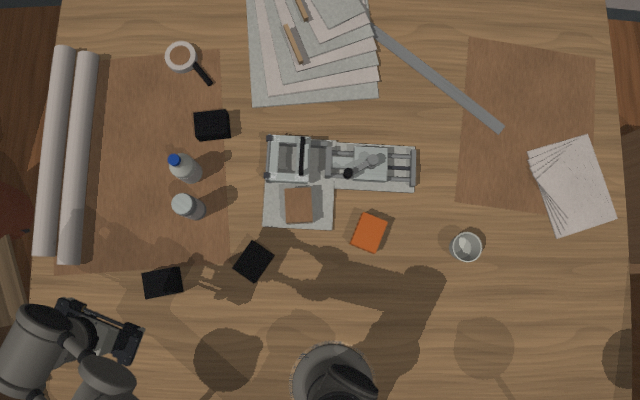

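View pics/a_side.png

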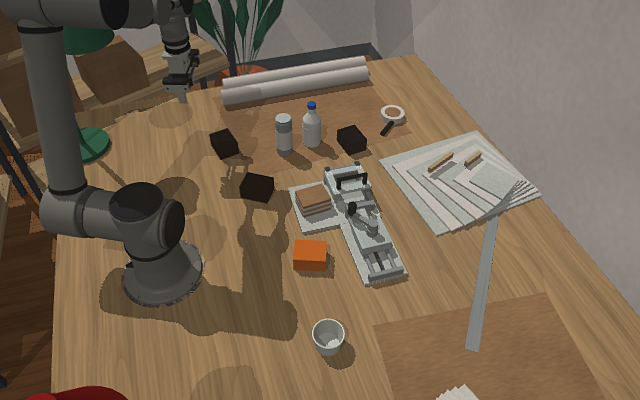

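```bash
cat > h.py <<'E'
import numpy as np
from cell import observe,cams,robot,models
from scipy.spatial.transform import Rotation as R
# press pose fit from points
P={'bed':(0,80,12),'fence':(0,115,37),'back_stop':(45,60,26),'apron':(-120,50,12),'gate_hinge':(0,125,67),'press':(0,0,0),'gate_frame':(0,20,70),'gate_handle':(0,35,109)}
W={'bed':[(.596,.132),(.592,.138)],'fence':[(.598,.172),(.595,.175)],'back_stop':[(.638,.118),(.636,.116)],'apron':[(.469,.111),(.475,.110)],'gate_hinge':[(.594,.182),(.594,.184)],'press':[(.588,.053),(.591,.058)],'gate_frame':[(.598,.078),(.594,.077)],'gate_handle':[(.594,.093),(.595,.093)]}
def fit():
    a=[];b=[]
    for k in P:
        for w in W[k]: a.append(complex(*P[k][:2])/1000); b.append(complex(*w))
    a=np.array(a);b=np.array(b);th=np.angle(np.sum((b-b.mean())*np.conj(a-a.mean())))
    t=b.mean()-a.mean()*np.exp(1j*th); return th,t,b-(a*np.exp(1j*th)+t)
TH,T,_=fit()
def p2w(x,y):  # press mm -> world m
    z=complex(x,y)/1000*np.exp(1j*TH)+T; return np.array([z.real,z.imag])
def w2p(x,y):
    z=(complex(x,y)-T)*np.exp(-1j*TH)*1000; return z.real,z.imag
def pix(cam,X):
    m=cams.camera_model(cam);K=np.array(m['camera_matrix']);Tm=np.linalg.inv(np.array(m['pose']))
    p=Tm[:3,:3]@np.array(X)+Tm[:3,3];s=p[:2]/p[2];s=s*(1+m['k1']*(s@s));return K[:2,:2]@s+K[:2,2]
def ray(cam,uv,z):
    m=cams.camera_model(cam);K=np.array(m['camera_matrix']);Tm=np.array(m['pose'])
    d=np.linalg.solve(K[:2,:2],np.array(uv,float)-K[:2,2]);s=d.copy()
    for _ in range(20): s=d/(1+m['k1']*(s@s))
    r=Tm[:3,:3]@np.array([*s,1]);return Tm[:3,3]+r*(z-Tm[2,3])/r[2]
def go(x,y,zg,yaw=None):
    """shares for grasp point to reach world x,y,zg with tool down; yaw= world angle of tool y axis (closing line)"""
    s=observe();M=R.from_euler('xyz',s['tool_rot']).as_matrix()
    d=M.T@(np.array([x,y,zg+robot.grip_depth])-s['tool_pos'])/0.4
    cur=np.arctan2(M[1,1],M[0,1]);out=[np.round(d,4).tolist()]
    if yaw is not None:
        e=(yaw-cur+np.pi/2)%np.pi-np.pi/2; out.append(round(-e/np.pi,4))
    print(out,'cur y-axis yaw',round(cur,3))
E
python3 - <<'E'
from h import *
th,t,r=fit();print(th,t,np.abs(r).max());print(w2p(.586,-.089),w2p(.546,-.025))
print(observe()['qpos'])
E
```

```text
-0.024369929719887475 (0.592082435507543+0.05728955602749547j) 0.005921703351762149
(np.float64(-2.515916106188096), np.float64(-146.3943318252854)) (np.float64(-44.06355995100759), np.float64(-83.38803617997688))
[ 1.08699333e+00  3.42002051e-01  1.52408878e+00  3.85790327e-06
  1.27537516e+00 -1.46008653e-01]
```

The top view shows the press at about (265–415, 135–230), with the brown stack on the apron at (298, 203). The look-alikes are black at (212,125), (253,260) and (162,283) and orange at (370,232). The glue bottle is at (185,168), the spray can at (188,207) and the pot at (467,247). The side view agrees.

```bash
cat >> h.py <<'E'
def stack(p=False):
    import cv2
    im=cams.read_camera('top');hsv=cv2.cvtColor(im,cv2.COLOR_RGB2HSV)
    c=pix('top',[*p2w(-100,45),.06]).astype(int);m=np.zeros(im.shape[:2],np.uint8)
    a=(hsv[...,1]>70)&(hsv[...,2]>60)
    # restrict to base outline
    poly=np.array([pix('top',[*p2w(*q),.012]) for q in((-176,-50),(40,-50),(40,110),(-176,131))],np.int32)
    cv2.fillPoly(m,[poly],255);m=((m>0)&a).astype(np.uint8)
    n,l,st,ce=cv2.connectedComponentsWithStats(m);i=1+np.argmax(st[1:,4])
    u=np.argwhere(l==i)[:,::-1].astype(np.float32);box=cv2.boxPoints(cv2.minAreaRect(u))
    w=np.array([w2p(*ray('top',b,.062)[:2]) for b in box]);print('stack corners press',np.round(w,1).tolist(),'centre',w.mean(0).round(1),'area',st[i,4])
    return im
E
python3 - <<'E'
from h import *
stack()
hx=p2w(0,35);print(hx);go(*hx,.16,np.pi/2+TH);go(*hx,.108,np.pi/2+TH)
# triangulated check handle from two views & crank
print(w2p(.594,.093))
E
```

```text
stack corners press [[-80.8, 80.3], [-73.0, 10.8], [-164.0, 0.6], [-171.7, 69.5]] centre [-122.4   40.3] area 924
[0.5929353  0.09227916]
[[-1.3222, -0.6036, 0.2138], np.float64(-0.0998)] cur y-axis yaw 1.233
[[-1.3222, -0.6036, 0.3438], np.float64(-0.0998)] cur y-axis yaw 1.233
(np.float64(1.0468202340731658), np.float64(35.7465666839999))
```

```bash
python3 -m jog '[[[-0.15,-0.07,0],-0.05,0.3],[[-0.3,-0.14,0],-0.1,0.5],[[-0.45,-0.2,0],-0.1,0.5],[[-0.6,-0.27,0],-0.1,0.5],[[-0.75,-0.34,0],-0.1,0.5],[[-0.9,-0.4,0],-0.1,0.5],[[-1,-0.45,0],-0.1,0.5],[[-1,-0.45,0],-0.1,0.5]]' && python3 - <<'E'
from h import *
hx=p2w(0,35);go(*hx,.16,np.pi/2+TH);go(*hx,.108,np.pi/2+TH);print(observe()['qpos'],observe()['opening'])
E
```

```text
time: 2.75
tool_pos: [0.4941, 0.19, 0.4043]
tool_rot: [-3.141, 0.0, 3.113]
contact_force: [-0.7, 0.7, -0.1]
opening: 0.0458
grip_force: 0.0
[[-0.254, -0.237, 0.213], np.float64(-0.0014)] cur y-axis yaw 1.542
[[-0.254, -0.2369, 0.343], np.float64(-0.0014)] cur y-axis yaw 1.542
[ 2.22500602e-01  3.50256518e-01  1.51300194e+00 -6.85287912e-04
  1.27801780e+00 -1.31924243e+00] 0.04582211814367615
```

```bash
python3 -m jog '[[[-0.13,-0.12,0],0,0.5],[[-0.254,-0.237,0.1],0,0.5],[[-0.254,-0.237,0.2],0,0.5],[[-0.254,-0.237,0.28],0,0.5],[[-0.254,-0.237,0.34],0,0.5],[[-0.254,-0.237,0.34],0,0.5],[[-0.254,-0.237,0.34],0,1],[[-0.254,-0.237,0.34],0,1],[[-0.254,-0.237,0.34],0,1],[[-0.254,-0.237,0.34],0,1]]' 15 && python3 - <<'E'
from h import *
s=observe();g=s['tool_pos'];print(w2p(*g[:2]),g[2]-.159)
M=R.from_euler('xyz',s['tool_rot']).as_matrix()
y0,z0=-90,42;
for a in np.r_[0:1.75:9j]:
    c,sn=np.cos(a),np.sin(a);y=y0*c+z0*sn;z=-y0*sn+z0*c
    d=(p2w(0,y)-p2w(0,y0));print(round(a,2),np.round(M.T@np.array([*d,(z-z0)/1000])/.4,3))
E
```

```text
time: 4.0
tool_pos: [0.5913, 0.0933, 0.2699]
tool_rot: [-3.135, 0.001, 3.119]
contact_force: [-3.3, -10.5, 3.0]
opening: 0.0113
grip_force: 15.0
(np.float64(-1.697496826069963), np.float64(35.99642140051204)) 0.11091898005338166
0.0 [0. 0. 0.]
0.22 [-0.     0.028 -0.046]
0.44 [-0.     0.065 -0.086]
0.66 [-0.     0.11  -0.116]
0.88 [-0.     0.161 -0.136]
1.09 [-0.001  0.214 -0.144]
1.31 [-0.001  0.268 -0.141]
1.53 [-0.001  0.32  -0.126]
1.75 [-0.001  0.368 -0.1  ]
```

```bash
python3 -m jog '[[[0,0.013,-0.024],0,1],[[0,0.028,-0.046],0,1],[[0,0.046,-0.067],0,1],[[0,0.065,-0.086],0,1],[[0,0.087,-0.102],0,1],[[0,0.11,-0.116],0,1],[[0,0.135,-0.127],0,1],[[0,0.161,-0.136],0,1],[[0,0.187,-0.141],0,1],[[0,0.214,-0.144],0,1],[[0,0.241,-0.144],0,1],[[0,0.241,-0.144],0,1]]' 8; python3 -m jog '[[[0,0.027,0.003],0,1],[[0,0.053,0.01],0,1],[[0,0.079,0.018],0,1],[[0,0.103,0.03],0,1],[[0,0.118,0.039],0,1],[[0,0.118,0.039],0,1]]'
```

```text
time: 5.5
tool_pos: [0.5937, 0.1936, 0.3263]
tool_rot: [3.14, 0.002, 3.119]
contact_force: [4.8, -0.0, 2.5]
opening: 0.0116
grip_force: 8.0
time: 6.25
tool_pos: [0.5945, 0.2405, 0.3098]
tool_rot: [3.141, -0.0, 3.119]
contact_force: [5.4, -0.2, -0.5]
opening: 0.0115
grip_force: 8.0
```

```bash
python3 -m jog '[[[0,0,0],0,0.78],[[0,0,0],0,0.78],[[0,0.01,-0.03],0,0.78],[[0,0.02,-0.1],0,0.78],[[0,0,-0.25],0,0.7],[[0,-0.1,-0.3],0,0.5],[[0,-0.2,-0.3],0,0.2],[[0,-0.3,-0.3],0,0],[[0,-0.3,-0.3],0,0],[[0,-0.3,-0.3],0,0],[[0,-0.3,-0.3],0,0]]'; python3 - <<'E'
from h import *
import cv2
for c in('top','side'):
    im=cams.read_camera(c);cv2.imwrite(f'pics/b_{c}.png',im[:,:,::-1])
    for t in('gate_frame','gate_handle','crank_grip','crank_axis'):
      print(c,t,[(np.round(w2p(*d['position'][:2]),1),round(d['position'][2],3),round(d['confidence'],2)) for d in models.pinpoint(t,c)[:2]])
stack()
E
```

```text
time: 7.62
tool_pos: [0.5915, 0.1205, 0.4309]
tool_rot: [3.141, 0.0, 3.119]
contact_force: [0.9, -0.2, -0.6]
opening: 0.083
grip_force: 0.0
top gate_frame [(array([  5. , 171.7]), 0.162, 0.49)]
top gate_handle [(array([  0.5, 200.8]), 0.132, 0.46)]
top crank_grip [(array([-45.6, -82. ]), 0.106, 0.82), (array([  2. , 126.4]), 0.066, 0.52)]
top crank_axis [(array([  -3.4, -142.5]), 0.087, 0.53)]
side gate_frame [(array([  4.7, 171. ]), 0.16, 0.55), (array([-120.9,   36.4]), 0.018, 0.33)]
side gate_handle [(array([  5.1, 200.4]), 0.131, 0.74)]
side crank_grip [(array([-41.5, -82.1]), 0.109, 0.9)]
side crank_axis [(array([  -3.6, -145.7]), 0.093, 0.78), (array([-37.8, -84.5]), 0.105, 0.52)]Traceback (most recent call last):
  File "<stdin>", line 7, in <module>
  File "h.py", line 42, in stack
    n,l,st,ce=cv2.connectedComponentsWithStats(m);i=1+np.argmax(st[1:,4])
                                                      ~~~~~~~~~^^^^^^^^^^
    return _wrapfunc(a, 'argmax', axis=axis, out=out, **kwds)
    return bound(*args, **kwds)
ValueError: attempt to get argmax of an empty sequence
```

View pics/b_side.png

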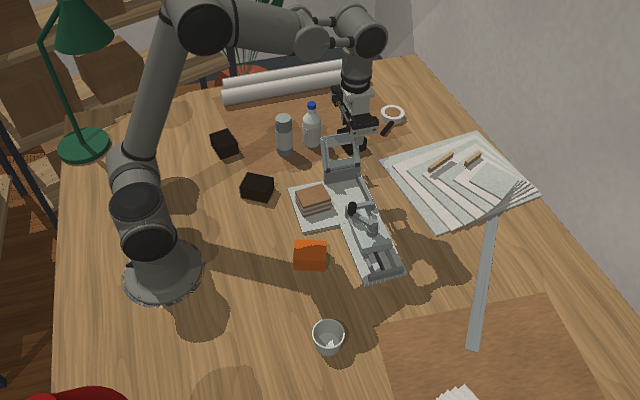

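The side view shows the gate open, leaning past the fence at (342,150), and the stack still on the apron at (313,200). The detections put the press rotation slightly off, so I'll refit with the new points.

```bash
python3 - <<'E'
from h import *
c=p2w(-122.4,40.3);ang=.118+TH
old=[((0,170.8-0),p2w(5,171.4)),((0,200.6),p2w(.5,200.8)),((0,200.6),p2w(5.1,200.4)),((0,-146),p2w(-3.4,-142.5)),((0,-146),p2w(-3.6,-145.7)),((0,-146),(.586,-.090)),((0,-146),(.583,-.092)),((0,-146),(.585,-.086))]
a=[];b=[]
for k in P:
    for w in W[k]: a.append(complex(*P[k][:2])/1000); b.append(complex(*w))
for p,w in old: a.append(complex(*p)/1000); b.append(complex(*w))
a=np.array(a);b=np.array(b);th=np.angle(np.sum((b-b.mean())*np.conj(a-a.mean())));t=b.mean()-a.mean()*np.exp(1j*th)
print(th,t,np.round(np.abs(b-(a*np.exp(1j*th)+t))*1000,1))
open('h.py','a').write(f"\nTH,T={th},complex({t.real},{t.imag})\n")
import h
h.TH,h.T=th,t
print('stack world',c,ang,'press',w2p(*c),ang-th)
for cam,uv in(('side',(313,194)),('top',(298,203))): print(cam,w2p(*ray(cam,uv,.062)[:2]))
for l in models.find_in('stack','side')[:4]: print(w2p(*l['position'][:2]),l['position'][2],l['confidence'])
g=c-0.02*np.array([np.cos(ang),np.sin(ang)])
go(*g,.12,np.pi/2+ang);go(*g,.040,np.pi/2+ang)
E
```

```text
-0.0404550760239105 (0.5912074141334049+0.057303057401127226j) [5.5 2.6 2.2 2.9 2.6 2.7 4.5 2.7 2.3 2.9 5.4 0.7 6.  2.  1.6 2.5 3.2 1.9
 2.8 3.5 0.5 1.6 4.1 2.6]
stack world [0.47070079 0.10056017] 0.09363007028011253 press (np.float64(-122.1575179044174), np.float64(38.347948729156734)) 0.13408514630402302
side (np.float64(-119.42150337020612), np.float64(39.21888829223714))
top (np.float64(-117.47879651220242), np.float64(38.78635489851307))
(np.float64(-348.7185248634086), np.float64(356.68519395719886)) 0.0517 0.97
(np.float64(-184.17488975397904), np.float64(-170.1910838775267)) 0.0452 0.9
(np.float64(-126.13783002787088), np.float64(15.50810755406829)) 0.0635 0.65
(np.float64(74.16245601342241), np.float64(249.50051215681617)) 0.0301 0.62
[[0.3507, -0.06, 0.3788], np.float64(-0.0373)] cur y-axis yaw 1.547
[[0.3507, -0.0601, 0.5788], np.float64(-0.0373)] cur y-axis yaw 1.547
```

```bash
python3 -m jog '[[[0.12,-0.02,0],-0.02,0],[[0.24,-0.04,0.05],-0.037,0],[[0.351,-0.06,0.15],-0.037,0],[[0.351,-0.06,0.28],-0.037,0],[[0.351,-0.06,0.4],-0.037,0],[[0.351,-0.06,0.5],-0.037,0],[[0.351,-0.06,0.57],-0.037,0],[[0.351,-0.06,0.579],-0.037,0],[[0.351,-0.06,0.579],-0.037,0.4],[[0.351,-0.06,0.579],-0.037,0.4],[[0.351,-0.06,0.579],-0.037,0.4],[[0.351,-0.06,0.579],-0.037,0.4]]' 12; python3 - <<'E'
from h import *
s=observe();g=s['tool_pos'];print(w2p(*g[:2]),g[2]-.159)
go(*p2w(-104,45),.040,np.pi/2+TH)
E
```

```text
time: 9.72
tool_pos: [0.4511, 0.0987, 0.2002]
tool_rot: [-3.141, 0.002, -3.049]
contact_force: [-0.5, -0.3, 6.8]
opening: 0.0705
grip_force: 11.9
(np.float64(-141.67752736086658), np.float64(35.70227268406437)) 0.04124434217183756
[[-0.0964, 0.0105, 0.0028], np.float64(0.0424)] cur y-axis yaw 1.663
```

```bash
python3 -m jog '[[[0,0.005,0],0.02,0.4],[[-0.02,0.01,0],0.042,0.4],[[-0.045,0.01,0],0.042,0.4],[[-0.07,0.01,0],0.042,0.4],[[-0.09,0.01,0],0.042,0.4],[[-0.09,0.01,0],0.042,0.4],[[-0.09,0.01,0],0.042,0],[[-0.09,0.01,0],0.042,0],[[-0.09,0.01,-0.06],0.042,0],[[-0.02,0.01,-0.2],0.042,0.5],[[0.1,0.01,-0.25],0.042,1],[[0.1,0.01,-0.25],0.042,1]]'; python3 - <<'E'
from h import *
import cv2
s=observe();print(w2p(*s['tool_pos'][:2]))
m=models.pinpoint('stack','top')
im=cams.read_camera('top');c=pix('top',[*p2w(-60,40),.05]).astype(int)
cv2.imwrite('pics/c.png',cv2.resize(im[c[1]-70:c[1]+70,c[0]-90:c[0]+90,::-1],None,fx=4,fy=4));print(c)
im=cams.read_camera('side');c=pix('side',[*p2w(-60,40),.05]).astype(int);print(c)
cv2.imwrite('pics/d.png',cv2.resize(im[c[1]-70:c[1]+70,c[0]-90:c[0]+90,::-1],None,fx=4,fy=4))
for cam in('top','side'):
  for l in models.pinpoint('stack',cam)[:5]: print(cam,np.round(w2p(*l['position'][:2]),1),l['confidence'])
go(*p2w(-180,44),.16,TH);go(*p2w(-155,44),.037,TH)
E
```

```text
time: 11.22
tool_pos: [0.4083, 0.099, 0.3005]
tool_rot: [3.141, 0.001, 3.103]
contact_force: [0.9, -1.0, 0.2]
opening: 0.0666
grip_force: 0.0
(np.float64(-184.4804231438183), np.float64(34.27755601062402))
[299 182]
[331 192]
top [ 87.6 288.2] 0.9
top [-347.7  387.5] 0.82
top [-278.  148.] 0.72
top [-86.9  43.4] 0.69
top [-179.5 -149. ] 0.69
side [-178.8 -150.5] 0.89
side [-347.1  386.5] 0.89
side [ 92.5 295.3] 0.88
side [-273.4  148.8] 0.7
side [  1.2 -24.7] 0.7
[[-0.0037, 0.0241, -0.0515], np.float64(-0.4997)] cur y-axis yaw 1.531
[[-0.0663, 0.024, 0.256], np.float64(-0.4997)] cur y-axis yaw 1.531
```

View pics/d.png

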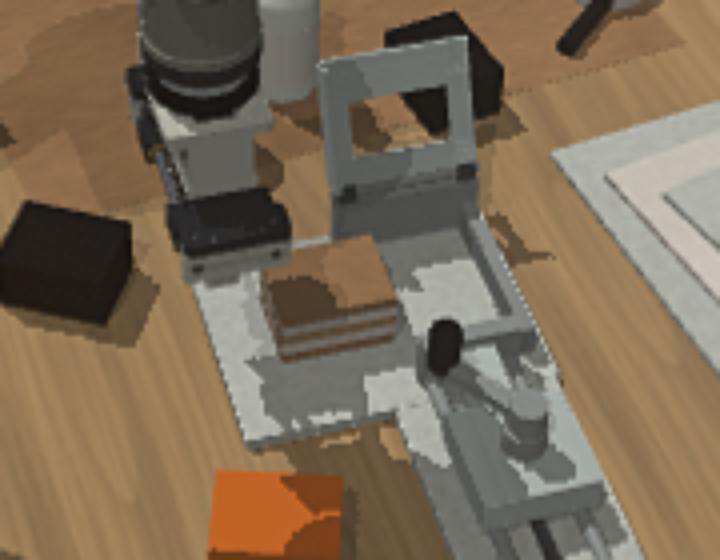

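The side crop shows the stack square on the apron (crop px 330,300), with the arm clear and the gate still open at (400,110). Next I turn the closed fingers a quarter turn and push from behind.

```bash
python3 -m jog '[[[0,0.01,-0.05],-0.055,1],[[0,0.024,-0.05],-0.11,1],[[0,0.024,-0.05],-0.17,1],[[0,0.024,-0.05],-0.22,1],[[0,0.024,-0.05],-0.28,1],[[0,0.024,-0.05],-0.33,1],[[0,0.024,0],-0.39,1],[[0,0.024,0.05],-0.45,1],[[0,0.024,0.1],-0.5,1],[[0,0.024,0.2],-0.5,1],[[0,0.024,0.256],-0.5,1],[[0,0.024,0.256],-0.5,1]]' 20; python3 - <<'E'
from h import *
s=observe();g=s['tool_pos'];print(w2p(*g[:2]),g[2]-.159,s['qpos'])
for x in(-155,-110,-70,-64,-58):go(*p2w(x,43.5),.037,TH)
E
```

```text
time: 12.98
tool_pos: [0.4108, 0.1085, 0.1948]
tool_rot: [3.137, -0.0, -1.61]
contact_force: [0.4, 0.2, 0.8]
opening: 0.0006
grip_force: 0.0
(np.float64(-182.36160214336942), np.float64(43.87999902762305)) 0.03582615391956687 [ 7.74495042e-02  4.84568811e-01  2.03676245e+00  1.84963880e-04
  6.25044443e-01 -3.02475468e+00]
[[0.001, -0.0684, -0.0038], np.float64(0.0003)] cur y-axis yaw 3.102
[[0.0011, -0.1809, -0.0043], np.float64(0.0003)] cur y-axis yaw 3.102
[[0.0012, -0.2809, -0.0048], np.float64(0.0003)] cur y-axis yaw 3.102
[[0.0012, -0.2959, -0.0048], np.float64(0.0003)] cur y-axis yaw 3.102
[[0.0012, -0.3109, -0.0049], np.float64(0.0003)] cur y-axis yaw 3.102
```

```bash
python3 -m jog '[[[0,-0.06,0],0,1],[[0,-0.09,0],0,1],[[0,-0.12,0],0,1],[[0,-0.15,0],0,1],[[0,-0.18,0],0,1],[[0,-0.21,0],0,1],[[0,-0.24,0],0,1],[[0,-0.265,0],0,1],[[0,-0.28,0],0,1],[[0,-0.28,0],0,1]]'; python3 - <<'E'
from h import *
s=observe();g=s['tool_pos'];print(w2p(*g[:2]),s['contact_force'])
for cam in('top','side'):
  cams.read_camera(cam)
  for l in models.pinpoint('stack',cam)[:6]: 
    p=w2p(*l['position'][:2])
    if abs(p[0])<100 and abs(p[1]-50)<60:print(cam,np.round(p,1),l['confidence'])
E
```

```text
time: 14.22
tool_pos: [0.5235, 0.1041, 0.1966]
tool_rot: [-3.14, 0.0, -1.61]
contact_force: [-0.3, -0.3, -0.6]
opening: 0.0005
grip_force: 0.0
(np.float64(-69.58799889111116), np.float64(44.02396022181334)) [-0.30062385 -0.26493977 -0.56753315]
side [-5.  41.7] 0.81
```

```bash
python3 -m jog '[[[0,-0.008,0],0,1],[[0,-0.012,0],0,1],[[0,-0.012,0],0,1]]'; python3 -m jog '[[[0,-0.006,0],0,1],[[0,-0.006,0],0,1]]'
```

```text
time: 14.8
tool_pos: [0.5277, 0.104, 0.1967]
tool_rot: [-3.141, 0.0, -1.61]
contact_force: [-0.2, -0.2, 0.0]
opening: 0.0005
grip_force: 0.1
time: 15.05
tool_pos: [0.5298, 0.1038, 0.1967]
tool_rot: [3.141, -0.0, -1.61]
contact_force: [-2.7, -0.1, 1.6]
opening: 0.0005
grip_force: 1.4
```

```bash
python3 -m jog '[[[0,-0.005,0],0,1],[[0,-0.008,0],0,1],[[0,-0.008,0],0,1]]'; python3 - <<'E'
from h import *
import cv2
s=observe();g=s['tool_pos'];print(w2p(*g[:2]),s['contact_force'])
for cam in('top','side'):
  im=cams.read_camera(cam)
  for l in models.pinpoint('stack',cam)[:6]: 
    p=w2p(*l['position'][:2])
    if abs(p[0])<100 and abs(p[1]-50)<60:print(cam,np.round(p,1),l['confidence'])
E
```

```text
time: 15.42
tool_pos: [0.5309, 0.1039, 0.1966]
tool_rot: [3.134, -0.001, -1.61]
contact_force: [-14.8, -1.3, 11.5]
opening: 0.0007
grip_force: 7.6
(np.float64(-62.18930334632097), np.float64(44.07869054731809)) [-14.77575818  -1.32436422  11.51785865]
side [-0.2 42.1] 0.62
```

```bash
python3 -m jog '[[[0,0.03,0],0,1],[[0,0.1,0],0,1],[[0,0.2,0],0,1],[[0,0.2,-0.15],0.05,1],[[0,0.2,-0.3],0.1,1],[[0.1,0.2,-0.35],0.16,0.6],[[0.25,0.15,-0.35],0.22,0.4],[[0.3,0.1,-0.35],0.28,0.4],[[0.3,0,-0.35],0.34,0.4],[[0.3,0,-0.35],0.4,0.4],[[0.3,0,-0.35],0.45,0.4],[[0.3,0,-0.35],0.5,0.4]]'; python3 - <<'E'
from h import *
import cv2
s=observe();print(s['qpos'],w2p(*s['tool_pos'][:2]))
for n in range(2):
 for cam in('top','side'):
  im=cams.read_camera(cam)
  c=pix(cam,[*p2w(0,0),.05]).astype(int)
  if n==0: cv2.imwrite(f'pics/e_{cam}.png',cv2.resize(im[c[1]-70:c[1]+70,c[0]-90:c[0]+90,::-1],None,fx=4,fy=4))
  for t in('stack','crank_grip','crank_axis','block_top'):
   for l in models.pinpoint(t,cam)[:6]: 
    p=w2p(*l['position'][:2])
    if abs(p[0])<100 and -250<p[1]<120 and l['confidence']>.3:print(cam,t,np.round(p,1),np.round(l['position'],3),l['confidence'])
E
```

```text
time: 17.12
tool_pos: [0.5286, -0.0162, 0.3367]
tool_rot: [-3.142, 0.001, 3.097]
contact_force: [0.3, -1.0, 0.6]
opening: 0.0552
grip_force: 0.0
[-1.75604163e-01  4.13260267e-01  1.61613683e+00  1.46626193e-04
  1.11077484e+00 -1.70177783e+00] (np.float64(-59.60202586028948), np.float64(-75.95105040676336))
top stack [ 0.  44.2] [0.593 0.102 0.01 ] 0.87
top block_top [-1.6 76.3] [0.593 0.134 0.009] 0.64
top block_top [45.5 60.5] [0.639 0.116 0.026] 0.36
side stack [ 1.2 42.7] [0.594 0.1   0.014] 0.58
side crank_grip [-36.  -81.3] [ 0.552 -0.022  0.109] 0.58
side crank_axis [  -0.3 -144.8] [ 0.585 -0.087  0.095] 0.53
side block_top [  -1.9 -147.4] [ 0.583 -0.09   0.055] 0.59
top stack [ 3.5 45. ] [0.596 0.102 0.011] 0.67
side stack [ 1.2 41.3] [0.594 0.098 0.014] 0.65
side crank_axis [  -2.6 -144.6] [ 0.583 -0.087  0.092] 0.76
side block_top [   0.2 -148.7] [ 0.585 -0.091  0.059] 0.64
side block_top [  -1.5 -146.2] [ 0.584 -0.089  0.09 ] 0.57
side block_top [ 2.7 40.8] [0.596 0.098 0.014] 0.32
```

View pics/e_side.png

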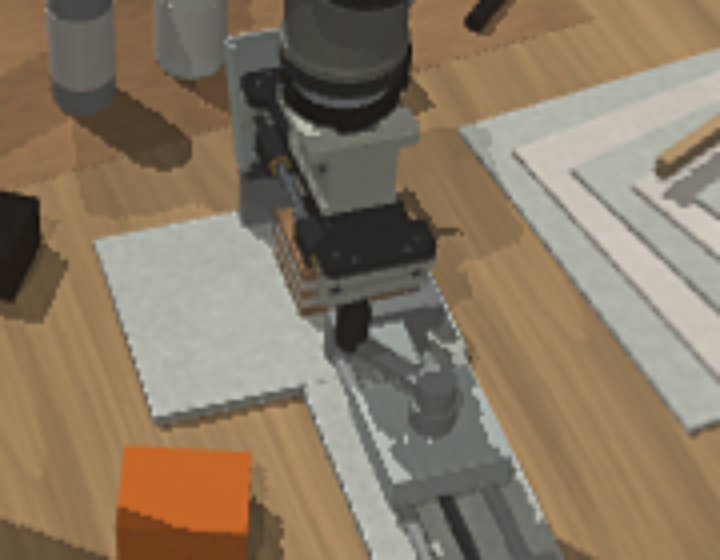

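Side crop: the stack sits in the bed (crop px 295,260), the gate is open behind it, and the knob is at (352,325) with the crank hub at (435,400). Next I grip the knob.

```bash
python3 -m jog '[[[0,0,0],0.06,0.4],[[0,0,0],0.12,0.4],[[0,0,0],0.18,0.4],[[0,0,0],0.24,0.4],[[0,0,0],0.3,0.4],[[0,0,0],0.36,0.4],[[0,0,0],0.42,0.4],[[0,0,0],0.48,0.4],[[0,0,0],0.5,0.4],[[0,0,0],0.5,0.4]]'; python3 - <<'E'
from h import *
print(observe()['qpos'],observe()['opening']);k=p2w(-39.5,-82);print(k);go(*k,.15,TH);go(*k,.117,TH)
for cam in('top','side'):
  im=cams.read_camera(cam)
  for l in models.pinpoint('crank_grip',cam)[:3]: print(cam,w2p(*l['position'][:2]),l['confidence'])
E
```

```text
time: 19.38
tool_pos: [0.5284, -0.0162, 0.3367]
tool_rot: [3.142, -0.0, 1.532]
contact_force: [-0.1, 0.2, 0.4]
opening: 0.0551
grip_force: 0.0
[-1.75597322e-01  4.13283297e-01  1.61591081e+00  8.40350773e-05
  1.11234062e+00 -1.37051745e-01] 0.05514243606127807
[ 0.54842332 -0.02303231]
[[-0.0153, 0.0506, 0.0688], np.float64(0.0006)] cur y-axis yaw -0.039
[[-0.0153, 0.0506, 0.1513], np.float64(0.0006)] cur y-axis yaw -0.039
side (np.float64(-39.11280315740009), np.float64(-82.2522356234893)) 0.55
```

```bash
python3 -m jog '[[[-0.015,0.05,0],0,0.4],[[-0.015,0.05,0.07],0,0.4],[[-0.015,0.05,0.15],0,0.4],[[-0.015,0.05,0.15],0,0.4],[[-0.015,0.05,0.15],0,1],[[-0.015,0.05,0.15],0,1],[[-0.015,0.05,0.15],0,1],[[-0.015,0.05,0.15],0,1]]' 15; python3 - <<'E'
from h import *
s=observe();g=s['tool_pos'];p=w2p(*g[:2]);print(p,g[2]-.159,s['opening'])
M=R.from_euler('xyz',s['tool_rot']).as_matrix()
a0=np.arccos(-p[0]/-1/-75) if 0 else np.arccos(-p[0]/75);print('a0 from x',a0,'y pred',-165+18*a0+75*np.sin(a0))
a0=(1.04+a0)/2 if abs(a0-1.04)<.1 else a0
f=lambda a:p2w(-75*np.cos(a),-165+18*a+75*np.sin(a))
for a in np.arange(a0,5.2,.2):
    d=f(a)-f(a0);print(round(a,2),np.round(M.T@np.array([*d,0])/.4,3)[:2])
E
```

```text
time: 20.58
tool_pos: [0.5482, -0.0229, 0.2774]
tool_rot: [3.141, -0.0, 1.532]
contact_force: [-0.7, 0.5, 3.7]
opening: 0.0237
grip_force: 15.0
(np.float64(-39.71532820010742), np.float64(-81.8680253336569)) 0.11837638796981928 0.02368401601377786
a0 from x 1.0127408242396996 y pred -83.14918525353437
1.03 [0. 0.]
1.23 [0.025 0.034]
1.43 [0.043 0.07 ]
1.63 [0.054 0.108]
1.83 [0.057 0.145]
2.03 [0.053 0.18 ]
2.23 [0.042 0.211]
2.43 [0.025 0.239]
2.63 [0.004 0.26 ]
2.83 [-0.022  0.275]
3.03 [-0.049  0.283]
3.23 [-0.078  0.284]
3.43 [-0.105  0.277]
3.63 [-0.131  0.263]
3.83 [-0.153  0.242]
4.03 [-0.171  0.216]
4.23 [-0.182  0.184]
4.43 [-0.187  0.15 ]
4.63 [-0.185  0.113]
4.83 [-0.176  0.076]
5.03 [-0.159  0.039]
```

```bash
python3 -m jog '[[[0.025,0.034,0],0,1],[[0.043,0.07,0],0,1],[[0.054,0.108,0],0,1],[[0.057,0.145,0],0,1],[[0.053,0.18,0],0,1],[[0.042,0.211,0],0,1],[[0.042,0.211,0],0,1]]'; python3 - <<'E'
from h import *
s=observe();p=w2p(*s['tool_pos'][:2]);a=2.23;print(p,(-75*np.cos(a),-165+18*a+75*np.sin(a)))
M=R.from_euler('xyz',s['tool_rot']).as_matrix()
f=lambda a:p2w(-75*np.cos(a),-165+18*a+75*np.sin(a))
for a in np.arange(2.43,5.2,.2):
    d=f(a)-f(2.23);print(round(a,2),np.round(M.T@np.array([*d,0])/.4,3)[:2])
E
```

```text
time: 21.45
tool_pos: [0.6332, -0.0082, 0.2761]
tool_rot: [-3.139, -0.003, 1.531]
contact_force: [-1.0, 6.1, -1.0]
opening: 0.0235
grip_force: 15.0
(np.float64(44.56424221912435), np.float64(-63.74328171046707)) (np.float64(45.936567424378886), np.float64(-65.57398332434964))
2.43 [-0.017  0.027]
2.63 [-0.038  0.049]
2.83 [-0.064  0.064]
3.03 [-0.091  0.071]
3.23 [-0.12   0.072]
3.43 [-0.148  0.065]
3.63 [-0.173  0.051]
3.83 [-0.195  0.03 ]
4.03 [-0.213  0.003]
4.23 [-0.224 -0.028]
4.43 [-0.229 -0.063]
4.63 [-0.227 -0.1  ]
4.83 [-0.217 -0.137]
5.03 [-0.2   -0.174]
```

```bash
python3 -m jog '[[[-0.017,0.027,0],0,1],[[-0.038,0.049,0],0,1],[[-0.064,0.064,0],0,1],[[-0.091,0.071,0],0,1],[[-0.12,0.072,0],0,1],[[-0.148,0.065,0],0,1],[[-0.173,0.051,0],0,1],[[-0.195,0.03,0],0,1],[[-0.213,0.003,0],0,1],[[-0.224,-0.028,0],0,1],[[-0.229,-0.063,0],0,1],[[-0.227,-0.1,0],0,1]]';python3 -m jog '[[[0.004,-0.018,0],0,1],[[0.004,-0.018,0],0,1]]'; python3 - <<'E'
from h import *
s=observe();p=w2p(*s['tool_pos'][:2]);a=4.73;print(p,(-75*np.cos(a),-165+18*a+75*np.sin(a)))
M=R.from_euler('xyz',s['tool_rot']).as_matrix()
f=lambda a:p2w(-75*np.cos(a),-165+18*a+75*np.sin(a))
for a in np.arange(4.83,5.4,.1):
    d=f(a)-f(4.73);print(round(a,2),np.round(M.T@np.array([*d,0])/.4,3)[:2])
E
```

```text
time: 22.95
tool_pos: [0.5939, -0.1094, 0.2772]
tool_rot: [3.121, 0.021, 1.525]
contact_force: [29.2, -57.8, -27.4]
opening: 0.0717
grip_force: 30.2
time: 23.2
tool_pos: [0.5867, -0.1093, 0.2772]
tool_rot: [3.122, 0.023, 1.522]
contact_force: [28.2, -62.0, -28.8]
opening: 0.0832
grip_force: 31.8
(np.float64(2.23133751784584), np.float64(-166.6387357660055)) (np.float64(-1.3207581969230437), np.float64(-154.8483697501503))
4.83 [ 0.006 -0.019]
4.93 [ 0.013 -0.037]
5.03 [ 0.022 -0.055]
5.13 [ 0.033 -0.073]
5.23 [ 0.046 -0.09 ]
5.33 [ 0.061 -0.106]
```

```bash
python3 - <<'E'
from h import *
import cv2
ims=[]
for cam in('top','side'):
  im=cams.read_camera(cam)
  c=pix(cam,[*p2w(0,-60),.08]).astype(int)
  ims.append(cv2.resize(im[c[1]-60:c[1]+60,c[0]-80:c[0]+80,::-1],None,fx=2.4*1,fy=2.4*1) if 0 else cv2.resize(im[c[1]-65:c[1]+65,c[0]-50:c[0]+50,::-1],(400,520)))
  for t in('stack','crank_grip','crank_axis','block_top','jaw','gate_handle'):
   for l in models.pinpoint(t,cam)[:6]: 
    p=w2p(*l['position'][:2])
    if abs(p[0])<100 and -250<p[1]<220 and l['confidence']>.3:print(cam,t,np.round(p,1),np.round(l['position'][2],3),round(l['confidence'],2))
cv2.imwrite('pics/f.png',np.hstack(ims))
E
```

```text
top stack [-1.8 -4.6] 0.002 0.51
top crank_grip [44.1 61. ] 0.03 0.6
top crank_axis [  0.5 -88.7] 0.09 0.55
top block_top [  1.9 -89.6] 0.058 0.75
top jaw [ 5.2 29.4] 0.034 0.55
top gate_handle [ -1.3 204.7] 0.132 0.62
side stack [ 0.4 65.9] 0.016 0.92
side stack [44.  61.4] 0.024 0.63
side crank_grip [  26.1 -155.2] 0.107 0.63
side crank_axis [  2.1 -85.3] 0.092 0.67
side block_top [ -2.  -86.7] 0.058 0.83
side jaw [ 0.8 35.1] 0.038 0.93
side gate_handle [  3.3 199.4] 0.131 0.65
```

View pics/f.png

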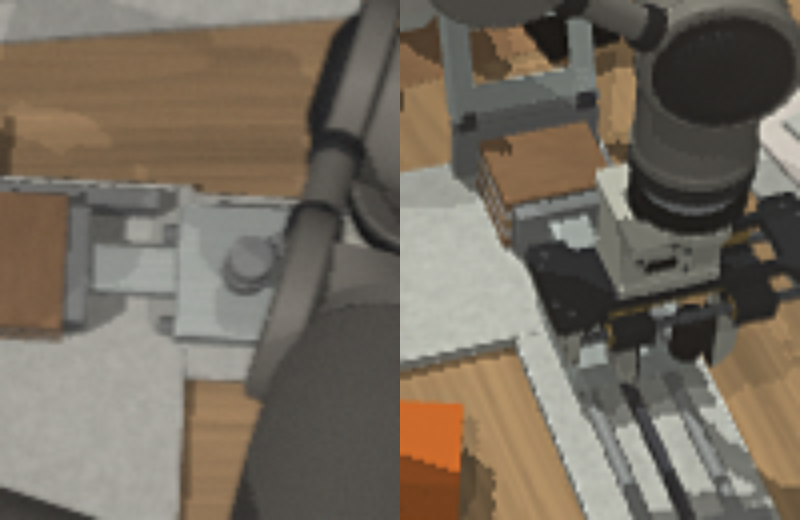

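The crop shows the stack in the bed, the jaw almost on it and the knob at about (26,-155) mm. The knob slipped out along the pads partway round, at a ≈ 4.36 with about 0.6 rad left. I'll lift off and regrip; the remaining travel is along the closing direction.

```bash
python3 -m jog '[[[0,0,0],0,0],[[0,0,-0.02],0,0],[[0,0,-0.08],0,0],[[0,0,-0.15],0,0.2],[[0,0,-0.15],0,0.4],[[0,0,-0.15],0,0.4]]'; python3 - <<'E'
from h import *
for n in range(2):
 for cam in('side','top'):
  im=cams.read_camera(cam)
  for t in('stack','crank_grip','crank_axis','block_top','jaw'):
   for l in models.pinpoint(t,cam)[:6]: 
    p=w2p(*l['position'][:2])
    if abs(p[0])<100 and -250<p[1]<220 and l['confidence']>.5:print(cam,t,np.round(p,1),np.round(l['position'][2],3),round(l['confidence'],2))
a=4.36
for a in(4.3,4.36,4.42): 
  k=(-75*np.cos(a),-165+18*a+75*np.sin(a));print(k);go(*p2w(*k),.118,TH)
print(observe()['opening'])
E
```

```text
time: 24.65
tool_pos: [0.5822, -0.0966, 0.3359]
tool_rot: [-3.141, -0.0, 1.532]
contact_force: [0.8, 0.1, -1.0]
opening: 0.0551
grip_force: 0.0
side stack [ 1.1 71.3] 0.016 0.64
side crank_axis [ -0.7 -79.5] 0.091 0.6
side block_top [  1.  -81.7] 0.059 0.6
side jaw [ 1.4 41.9] 0.038 0.9
top stack [ 3.9 76.8] 0.01 0.96
top block_top [  2.2 -77.4] 0.058 0.77
top block_top [43. 58.] 0.03 0.51
top jaw [ 5.1 33.5] 0.034 0.69
side stack [ 2.1 74.4] 0.015 0.82
side crank_grip [   2.  -152.9] 0.106 0.62
side crank_axis [ -0.2 -78.6] 0.094 0.62
side block_top [ -1.1 -82.7] 0.059 0.72
side jaw [ 0.9 43. ] 0.037 0.75
side jaw [ -3.3 -83.9] 0.058 0.74
side jaw [  0.6 168.9] 0.161 0.57
top stack [ 3.5 74.5] 0.011 0.95
top block_top [ -1.5 -79.9] 0.056 0.63
(np.float64(30.059937905998158), np.float64(-156.31244525620912))
[[-0.0053, 0.0813, 0.1488], np.float64(0.0004)] cur y-axis yaw -0.039
(np.float64(25.885572735624233), np.float64(-156.9113142663831))
[[-0.0067, 0.0708, 0.1488], np.float64(0.0004)] cur y-axis yaw -0.039
(np.float64(21.61804745646612), np.float64(-157.25685055869533))
[[-0.0076, 0.0601, 0.1488], np.float64(0.0004)] cur y-axis yaw -0.039
0.05466260243500201
```

```bash
python3 - <<'E'
from h import *
go(*p2w(1,-154.5),.118,TH)
E
```

```text
[[-0.0006, 0.0086, 0.1488], np.float64(0.0004)] cur y-axis yaw -0.039
```

```bash
python3 -m jog '[[[0,0.009,0.06],0,0.4],[[0,0.009,0.149],0,0.4],[[0,0.009,0.149],0,0.4],[[0,0.009,0.149],0,1],[[0,0.009,0.149],0,1],[[0,0.009,0.149],0,1],[[0,0.009,0.149],0,1]]' 35; python3 - <<'E'
from h import *
s=observe();p=w2p(*s['tool_pos'][:2]);a=np.arccos(-p[0]/75);a=2*np.pi-a;print(p,a,-165+18*a+75*np.sin(a),s['opening'])
M=R.from_euler('xyz',s['tool_rot']).as_matrix()
f=lambda a:p2w(-75*np.cos(a),-165+18*a+75*np.sin(a))
for b in(4.85,4.9,4.95,5.0,5.05,5.1):
    d=f(b)-np.array(s['tool_pos'][:2]);print(b,np.round(M.T@np.array([*d,0])/.4,3)[:2])
E
```

```text
time: 26.72
tool_pos: [0.5862, -0.097, 0.2779]
tool_rot: [3.141, 0.0, 1.531]
contact_force: [-0.6, -0.4, 3.4]
opening: 0.0231
grip_force: 35.0
(np.float64(1.1912522335184765), np.float64(-154.34002204864504)) 4.696504949349566 -155.45344976906057 0.023091920800593326
4.85 [ 0.006 -0.029]
4.9 [ 0.01  -0.038]
4.95 [ 0.014 -0.047]
5.0 [ 0.019 -0.056]
5.05 [ 0.024 -0.065]
5.1 [ 0.029 -0.074]
```

```bash
python3 -m jog '[[[0.003,-0.015,0],0,1],[[0.006,-0.029,0],0,1],[[0.01,-0.038,0],0,1],[[0.014,-0.047,0],0,1],[[0.019,-0.056,0],0,1],[[0.019,-0.056,0],0,1]]'; python3 - <<'E'
from h import *
s=observe();p=w2p(*s['tool_pos'][:2]);a=2*np.pi-np.arccos(-p[0]/75);print(p,a,-165+18*a+75*np.sin(a),s['opening'])
E
```

```text
time: 27.48
tool_pos: [0.565, -0.0904, 0.2779]
tool_rot: [3.136, 0.004, 1.53]
contact_force: [5.3, -10.7, -2.9]
opening: 0.0233
grip_force: 35.0
(np.float64(-20.172234717970554), np.float64(-148.62276325205454)) 4.984705309344438 -147.51158995703395 0.02325607674119359
```

```bash
python3 -m jog '[[[0.003,-0.005,0],0,1],[[0.005,-0.01,0],0,1],[[0.005,-0.01,0],0,1]]';python3 -m jog '[[[0.003,-0.005,0],0,1],[[0.005,-0.01,0],0,1],[[0.005,-0.01,0],0,1]]'
```

```text
time: 27.85
tool_pos: [0.563, -0.0896, 0.278]
tool_rot: [3.129, 0.007, 1.529]
contact_force: [16.6, -15.8, -11.1]
opening: 0.0235
grip_force: 35.0
time: 28.22
tool_pos: [0.5613, -0.0889, 0.2782]
tool_rot: [3.121, 0.01, 1.529]
contact_force: [29.7, -23.7, -20.7]
opening: 0.0235
grip_force: 35.0
```

Tight: the force rose to 30 N with no travel. I'll release, lift and check.

```bash
python3 -m jog '[[[0,0,0],0,0.6],[[0,0,0],0,0.5],[[0,0,-0.05],0,0.5],[[0,0,-0.15],0,0.5],[[-0.05,-0.1,-0.3],0,0.6],[[-0.1,-0.2,-0.3],0,0.8],[[-0.1,-0.3,-0.3],0,1],[[-0.1,-0.4,-0.3],0,1],[[-0.1,-0.45,-0.3],0,1]]'; python3 - <<'E'
from h import *
import cv2
ims=[]
for n in range(3):
 for cam in('top','side'):
  im=cams.read_camera(cam)
  c=pix(cam,[*p2w(0,20),.08]).astype(int)
  if n==0: ims.append(cv2.resize(im[c[1]-65:c[1]+65,c[0]-50:c[0]+50,::-1],(400,520)))
  for t in('stack','crank_grip','crank_axis','block_top','jaw','gate_handle','fence','bed','back_stop'):
   for l in models.pinpoint(t,cam)[:3]: 
    p=w2p(*l['position'][:2])
    if abs(p[0])<100 and -250<p[1]<220 and l['confidence']>.6:print(cam,t,np.round(p,1),round(l['confidence'],2))
cv2.imwrite('pics/g.png',np.hstack(ims))
s=observe();print(w2p(*s['tool_pos'][:2]),s['tool_pos'],s['qpos'])
E
```

```text
time: 29.35
tool_pos: [0.3727, -0.1165, 0.3972]
tool_rot: [-3.141, -0.0, 1.531]
contact_force: [0.7, -0.8, -0.2]
opening: 0.0021
grip_force: 0.0
top crank_grip [ -23.2 -148.1] 0.71
top crank_axis [  1.5 -74. ] 0.8
top block_top [  3.4 -75.1] 0.89
top jaw [ 3.7 42.9] 0.71
top gate_handle [ -4.  203.9] 0.87
top fence [  4.1 115.7] 0.72
top bed [ 2.5 78.6] 0.88
top back_stop [44.  60.5] 0.67
side stack [ 0.1 76.4] 0.85
side crank_grip [ -21.3 -145.5] 0.79
side crank_axis [  0.4 -74.8] 0.61
side block_top [ -0.1 -75.6] 0.81
side jaw [ 1.9 45. ] 0.98
side gate_handle [  0.9 201.9] 0.71
side fence [  2.5 117.2] 0.62
side bed [-1.7 78.6] 0.87
side back_stop [41.4 58.8] 0.83
top crank_grip [ -23.  -146.4] 0.62
top block_top [  0.6 -74.6] 0.71
top jaw [ 4.1 42.6] 0.62
top gate_handle [ -1.9 201. ] 0.63
top bed [ 0.5 73.8] 0.92
top back_stop [42.6 58. ] 0.85
side stack [-0.4 76.9] 0.68
side block_top [ -1.7 -72.8] 0.72
side jaw [ 2.3 46.5] 0.71
side gate_handle [  2.7 200.3] 0.87
side fence [ -0.2 116. ] 0.93
side bed [ 0.8 80. ] 0.8
top stack [ 4.8 80.5] 0.85
top crank_grip [ -22.3 -148.6] 0.62
top crank_axis [  1.1 -73.7] 0.7
top block_top [  1.2 -73.8] 0.75
top jaw [ 1.  43.4] 0.64
top gate_handle [ -1.7 203.3] 0.98
top fence [  0.6 114.9] 0.88
top bed [-2.4 76.7] 0.78
top back_stop [46.1 61. ] 0.68
side stack [ 3.1 79.4] 0.74
side crank_grip [ -19.1 -149.3] 0.62
side block_top [ -3.  -76.3] 0.81
side jaw [ 1.9 46.5] 0.68
side fence [  1.4 115.6] 0.74
side fence [-3.1 80.8] 0.69
(np.float64(-209.21504151752347), np.float64(-182.9031346047559)) [ 0.37476621 -0.11698892  0.39711926] [-4.98456005e-01  1.04294042e-01  1.86197358e+00  8.16867460e-05
  1.17525785e+00 -4.59191535e-01]
```

View pics/g.png

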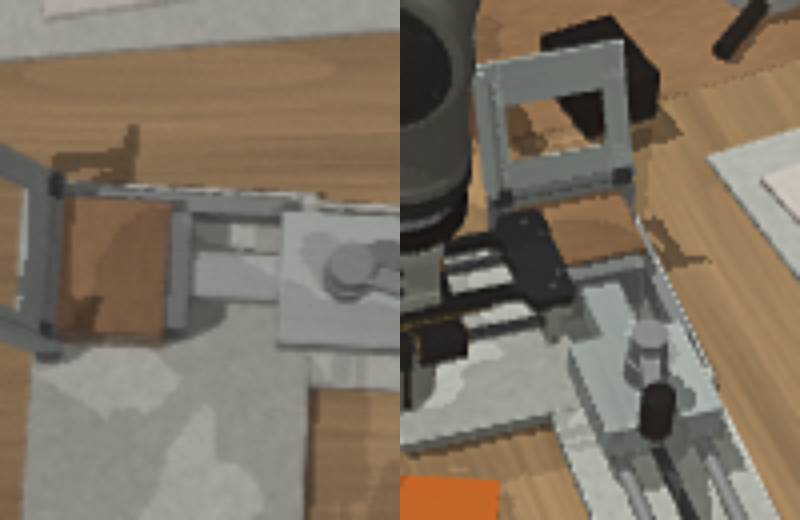

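The top crop shows the stack squarely pinched between jaw and fence and touching the back stop, with the gate open. Next I tip the gate back from behind its handle.

```bash
python3 - <<'E'
from h import *
go(*p2w(0,232),.238,TH);go(*p2w(0,232),.14,TH);go(*p2w(0,150),.165,TH)
E
```

```text
[[1.0367, 0.5242, -0.0001], np.float64(0.0004)] cur y-axis yaw -0.039
[[1.0366, 0.5242, 0.2449], np.float64(0.0004)] cur y-axis yaw -0.039
[[0.8316, 0.524, 0.1824], np.float64(0.0004)] cur y-axis yaw -0.039
```

```bash
python3 -m jog '[[[0.12,0.06,-0.02],0,1],[[0.24,0.12,-0.02],0,1],[[0.36,0.18,-0.02],0,1],[[0.48,0.24,-0.02],0,1],[[0.6,0.3,-0.02],0,1],[[0.72,0.36,-0.02],0,1],[[0.82,0.42,-0.02],0,1],[[0.92,0.48,-0.02],0,1],[[1,0.524,-0.02],0,1],[[1,0.524,-0.02],0,1]]'; python3 - <<'E'
from h import *
go(*p2w(0,232),.238,TH);go(*p2w(0,232),.14,TH);print(observe()['qpos'])
E
```

```text
time: 33.6
tool_pos: [0.6004, 0.2764, 0.4037]
tool_rot: [-3.141, 0.0, 1.534]
contact_force: [-0.2, -0.8, 0.1]
opening: 0.0005
grip_force: 0.0
[[0.0317, -0.0007, 0.0163], np.float64(0.0011)] cur y-axis yaw -0.037
[[0.0317, -0.0004, 0.2613], np.float64(0.0011)] cur y-axis yaw -0.037
[3.15570239e-01 6.01860535e-01 1.10174570e+00 3.59666196e-04
 1.43900150e+00 3.52434244e-01]
```

```bash
python3 -m jog '[[[0.032,0,0],0,1],[[0.032,0,0.14],0,1],[[0.032,0,0.27],0,1],[[0.032,0,0.27],0,1],[[0,0,0.27],0,1],[[-0.03,0,0.26],0,1],[[-0.06,0,0.24],0,1],[[-0.09,0,0.22],0,1],[[-0.115,0,0.205],0,1],[[-0.14,0,0.195],0,1],[[-0.165,0,0.19],0,1],[[-0.165,0,0.19],0,1]]'; python3 -m jog '[[[0,0,-0.1],0,1],[[0,0,-0.25],0,1],[[0,0,-0.25],0,1],[[0,0,-0.25],0,1],[[0,0,-0.25],0,1],[[0,0,-0.25],0,1],[[0,0,-0.25],0,1],[[0,0,-0.25],0,1],[[0,0,-0.25],0,1],[[0,0,-0.25],0,1]]';python3 - <<'E'
from h import *
print(w2p(*observe()['tool_pos'][:2]))
for n in range(2):
 for cam in('top','side'):
  im=cams.read_camera(cam)
  for t in('gate_handle','gate_frame'):
   for l in models.pinpoint(t,cam)[:2]: print(cam,t,np.round(w2p(*l['position'][:2]),1),l['position'][2],round(l['confidence'],2))
E
```

```text
time: 35.1
tool_pos: [0.5974, 0.2075, 0.3288]
tool_rot: [-3.141, 0.0, 1.53]
contact_force: [0.1, 0.3, -1.0]
opening: 0.0004
grip_force: 0.0
time: 36.35
tool_pos: [0.5973, 0.2085, 0.4292]
tool_rot: [3.141, -0.0, 1.531]
contact_force: [-0.4, 1.5, 0.1]
opening: 0.0002
grip_force: 0.0
(np.float64(-0.014192974669068222), np.float64(151.33384072361923))
top gate_handle [-0.4 36. ] 0.1075 0.73
top gate_frame [ 4.2 19.5] 0.0672 0.6
top gate_frame [  0.9 -75. ] 0.0559 0.49
side gate_handle [ 2. 34.] 0.1065 0.79
side gate_handle [-146.6  313.6] -0.0 0.29
side gate_frame [ 2.5 17.8] 0.0657 0.79
side gate_frame [ -0.4 -76.8] 0.0558 0.24
top gate_handle [-4.  35.9] 0.1073 0.8
top gate_handle [2.3 0.5] 0.0026 0.65
top gate_frame [ 2.8 19.6] 0.0697 0.78
side gate_handle [ 1.3 35.9] 0.1072 0.79
```

```bash
python3 -m jog '[[[-0.1,-0.1,-0.05],0,1],[[-0.1,-0.25,-0.05],0,1],[[-0.1,-0.4,-0.05],0,1],[[-0.1,-0.4,-0.05],0,1],[[-0.1,-0.4,-0.05],0,1],[[-0.1,-0.4,-0.05],0,1]]'; python3 - <<'E'
from h import *
import cv2
ims=[]
for cam in('top','side'):
  im=cams.read_camera(cam)
  c=pix(cam,[*p2w(0,40),.08]).astype(int)
  ims.append(cv2.resize(im[c[1]-65:c[1]+65,c[0]-50:c[0]+50,::-1],(400,520)))
  for t in('gate_handle','gate_frame','glue','spray','pot','stack'):
   for l in models.pinpoint(t,cam)[:2]: print(cam,t,np.round(l['position'],3),np.round(w2p(*l['position'][:2]),1),round(l['confidence'],2))
cv2.imwrite('pics/i.png',np.hstack(ims))
E
```

```text
time: 37.7
tool_pos: [0.4371, 0.1748, 0.4492]
tool_rot: [3.141, -0.0, 1.531]
contact_force: [0.9, 0.3, -0.5]
opening: 0.0003
grip_force: 0.0
top gate_handle [0.594 0.094 0.107] [ 1.  36.6] 0.59
top glue [0.563 0.399 0.001] [-42.4 340.2] 0.89
top spray [ 0.465  0.38  -0.002] [-139.4  317.3] 0.73
top pot [ 0.369 -0.349 -0.001] [-205.5 -415.3] 0.78
top pot [ 0.592 -0.016  0.056] [  3.8 -73.4] 0.57
top stack [0.596 0.136 0.011] [ 1.5 78.7] 0.9
top stack [0.263 0.456 0.002] [-344.4  385.6] 0.66
side gate_handle [0.596 0.091 0.108] [ 3.9 33.9] 0.82
side gate_handle [ 0.589 -0.017  0.091] [  0.8 -73.9] 0.41
side gate_frame [0.596 0.078 0.071] [ 4.  21.3] 0.91
side gate_frame [ 0.585 -0.017  0.056] [ -3.3 -74.1] 0.69
side glue [0.56  0.399 0.001] [-44.8 340.3] 0.88
side spray [ 0.459  0.379 -0.   ] [-144.9  316. ] 0.57
side pot [ 0.364 -0.348 -0.001] [-210.5 -413.7] 0.61
side stack [0.263 0.456 0.002] [-344.5  385.2] 0.95
side stack [0.695 0.346 0.001] [ 91.6 293.1] 0.92
```

View pics/i.png

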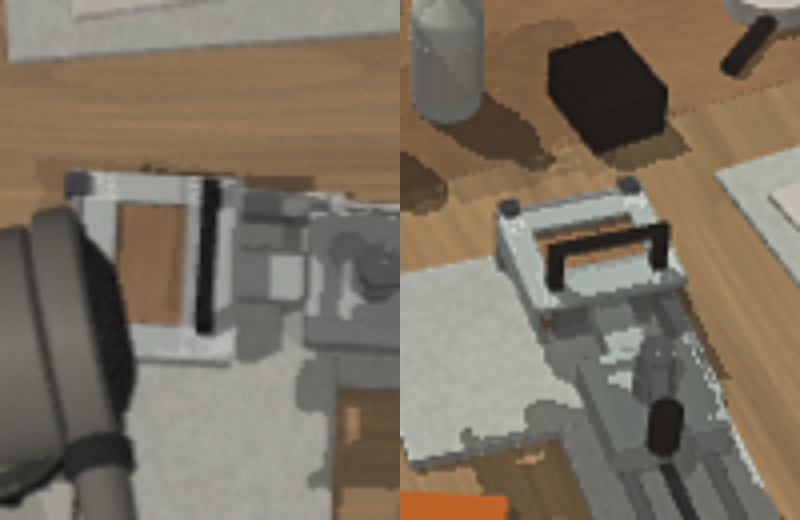

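The gate lies level and shut over the stack, with the handle at crop px (610,240) and the stack visible in the window. The bystanders have not moved.

```bash
python3 -c "
from cell import robot;print(robot.hand_in())"
```

```text
the job is handed in; nothing more can be done
None
```

I handed the job in at about 38 s with no verdict returned: the last pictures show the stack pinched against the fence and back stop, the gate shut over it and the bystanders unmoved, though the knob slipped from the grip once during cranking (about 62 N at the wrist) and was regripped.

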